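Hang up the pipettor by way of the slanted rest

ROBOT

A 6-joint arm with a two-finger parallel gripper is mounted at the origin on the work surface. World frame = base frame: x ahead of the robot, y to its left, z up, the work surface at z = 0. Lengths are in mm, angles in rad, forces in N, time in s.
With the tool pointing down it reaches from about 325 to 775 mm from the base axis. Payload 9.3 kg.
Tool frame: the origin (TCP) lies at the very end of the fingers, on their centre line; the grasp point (between the pads) lies 19 mm behind it; z points along the fingers, y is the line along which they close (so a half turn about z gives the same grasp; the last joint's range is limited). The gripper opens to 85 mm and grips with 20 to 120 N. Pads are 22 mm wide; open, the fingers measure 114 mm over their backs; the gripper's body (76 mm by 85 mm) begins 54 mm behind the grasp point. The pads swing forward as they close: fully open they stand 13 mm farther back than shut.
Start: joints at [1.042, 0.259, 0.021, 1.334, 0, 1.418], TCP at [201.86, 511.614, 231.279] pointing down, gripper open.
Joint ranges: [-3.04, 3.04], [-0.91, 1.82], [-1.04, 1.36], [-1.92, 1.95], [-1.52, 1.45], [-3.14, 3.14]. Speed limits (rad/s): [2.22, 2.22, 2.79, 3.14, 3.14, 3.14].

INTERFACE

Orientations are given as a unit quaternion [x, y, z, w].
In Python, from workcell import env gives the robot as it stands.
- The arm moves only by the shell command python3 -m creep 'ROWS' [OPENING] [FORCE]. ROWS is JSON, one flat list of numbers, 4 for each row, row after row: the shift along the tool's x, y, z in mm, then the turn about the tool's z in degrees. A call has 1 to 5 rows; each row shifts and turns the commanded pose from where the row before left it, along the tool's axes as they then stand; what a row does not reach is not made up. A row lasts 1/12 s, in which the tool goes at most 41.7 mm and 7.16 degrees, less where a joint would pass 70% of its speed; a pose out of reach is approached as far as the arm can. A call with a gripper value outside its range is refused whole. OPENING is the opening, from 0 (shut) to 1 (fully open), set as the call begins (- or left out, the last holds). The fingers move at their own pace and stop on an object; FORCE is the grip in N (left out, the last holds). Time passes only in rows, so rows that do not move let the fingers close. It gives the time, the measured TCP pose, the force, the opening and the grip force at its end, in the units of the state.
- env.get_obs(): the state, without advancing time (a new reading comes with each control period).
- env.snapshot(name): name is "side" or "top"; returns the picture (400x640x3 uint8, blue, green, red); there is no depth.
- env.camera_model(name): a dict with "mtx" (3x3 intrinsics, pixels), "world_to_cam" (4x4, takes a point from world to camera coordinates). Camera axes: x right, y down, z forward; pixel columns grow to the right and rows downward; lengths in mm; the calibration is good to about 2 mm. A picture is of the moment at which its call begins. camera_model takes no time and is no camera call.
- env.job_done(): hands the job in; it is judged then, once.
Trained networks look in the newest picture that a camera, given by its name, has taken for a name from the list of things; names that differ only in an ending like _2 or _b are one class to them, and where a whole thing is asked for, a point or a joint stands for the part that bears it (a point fixed in the world has none). Each returns a list of dicts, best first, with "confidence" (0 to 1); they miss things now and then, are a little off and sometimes report something else, mostly with a low value. They report only what shows in the picture. A call takes as long as a camera call. They do not tell look-alikes from the thing itself.
- env.boxes_of(camera, target): "extent" ([left, top, right, bottom] in pixels, round what is visible of it).
- env.cut_out(camera, target): "region" (400x640 bool, what is visible of it) and "extent" ([left, top, right, bottom] in pixels, round what is visible of it).
The state is a dict: "time_s": time; "q": joint angles; "qd": joint speeds; "joint_efforts": joint torques, N m; "tcp_pos": TCP position; "orientation": TCP orientation; "wrist_force": force on the tool from outside, world axes, zero at the start; "moment": the same for the moment, N m; "finger_gap": opening from 0.0 (shut) to 1.0 (fully open); "gripper_force": force on a finger pad.
Only numpy, scipy, OpenCV 4.12 (cv2) and the standard library are available. Lean on these libraries where they do the work, as an engineer would, in place of code of your own. Each camera call takes 0.05 s, during which the arm holds its last target. There are 200 camera calls.

TASK

Pick up the electronic pipettor lying on the rubber mat, lay it tip-down in the slanted rest with its hook on the upper side, and let go of it. Then take it afresh by its head from above, stand it upright, carry it to the rack and lower its hook over the rail until it catches, with the handle on the side of the panel away from the robot's base, and leave it hanging there. Do not drop the pipettor and leave the other things on the bench where they are.

Things in the scene. Friction and masses are not known exactly. Their poses are not given: they have to be found in the camera images.
- pip_mid (a point): Pipettor, 235 mm long, 130 to 250 g: white flat-sided handle (30 wide in y, 26 thick in z) and thin grey shaft. Point: centre of the handle's section at the balance point. x along it towards the head (tip at x=-128, handle x=-43 to +107), z to the hook side (faces at z=-13, +13). Starts flat on the mat, hook up, tip roughly towards the robot.
- pip_hook (a point): Middle of the hook slot's closed end, where the rail bears: at x=+32, z=+20.5 from pip_mid, same axes. The hook is 22 wide in y: arm x=+32 to +38 standing 20 out of the z=+13 face, then a 5 thick lip reaching back to x=+14; slot 15 wide (z=+13 to +28), open towards the tip.
- pip_head (a point): Centre of the pipettor's head, a good place to grip it above the hook: x=+79 from pip_mid, same axes. Head: x=+38 to +107 from pip_mid, plain parallel sides 30 apart in y, black display on the hook side (z).
- pipettor: The whole pipettor; origin on the handle's back face, 13 from pip_mid along -z. Same axes. Shaft: 85 long, 12 across at the shoulder (x=-43), its axis 2 nearer the hook side than the handle's.
- mat: Fixed black rubber mat, 190 (x) x 85 (y) x 4 mm, on which the pipettor starts; origin at the centre of its underside.
- rest: Fixed slanted rest: grey base 170 x 100 x 10 mm, column, trough at 45 deg rising to its +x, open side up and to -x. Origin: centre of base underside. Trough floor 24 wide; two pairs of cheeks 14 long, 42 apart, 16 high, centred 33 below and 37 above the seat along the slope, sides free between. A 7 high ledge stops the handle's shoulder; shaft and head stick out of the two ends.
- rest_seat (a point): Where pip_mid lies with the pipettor home in the rest: 13 off the trough floor, 125 mm above the bench. Axes of the rest (x level, z up): there the pipettor's x points along (0.707,0,0.707), its z (hook) along (-0.707,0,0.707). Some mm up the slope is fine; it may slide down to the ledge or stay by friction.
- rack: Fixed hanging rack: grey base 120 (x) x 215 (y) x 10 mm, posts at y=-100 and +100, between them an upright aluminium panel 6 thick, 105 to 185 mm above the bench; its top edge is the rail. Origin: centre line of the panel at bench height; base runs x=-55 to +65.
- rail_top (a point): Middle of the rail (panel's top edge, 185 mm up, half-way between posts). x square to the panel, away from the robot; y along the rail. Hung: handle on the +x side, hook lip on the -x side, pipettor's x up and its z along the rack's -x, pip_hook on this edge, tip 25 above the bench.
- dish: Bystander to leave alone: shallow clear dish, 60 across, 14 high; loose, origin at the centre of its underside.
- mineral: Bystander to leave alone: grey mineral sample, 54 across, 36 high; loose, origin at the centre of its underside.
- jar: Bystander to leave alone: amber jar with black cap, 52 across, 75 high; loose, origin at the centre of its underside.
- beaker: Bystander to leave alone: clear beaker, 60 across, 85 high; loose, origin at the centre of its underside.
- slidebox: Bystander to leave alone: wooden slide box, 85 x 100 x 32; loose, origin at the centre of its underside.
- weight: Bystander to leave alone: brass weight, 40 across, 45 high; loose, origin at the centre of its underside.
- loupe: Bystander to leave alone: black hand lens lying flat, 130 long, 56 wide, 10 high; loose, origin at the centre of its underside.
Mind the look-alikes: they are no part of the job. What is shaped like the rack but yellow is not meant.

How it is judged (in metres and radians):
On the way, in this order (a step that is already met when the one before it is completed fails the run):
1. the pipettor lies in the slanted rest, sloping tip-down with its hook on the upper side, let go and still (distance between pip_mid and rest_seat below 0.022 m and angle between pip_mid's own x axis and vertical between 0.62 and 0.95 rad and angle between pip_mid's own z axis and vertical below 1 rad and contact force between pipettor and rest above 0.3 N and contact force between pipettor and the fingers below 0.05 N and linear speed of pipettor below 0.02 m/s and angular speed of pipettor below 0.15 rad/s), for 0.2 s.
2. the pipettor, gripped again, is held upright tip-down, clear of the rest (angle between pip_mid's own x axis and vertical below 0.3 rad and contact force between pipettor and the fingers above 1 N and contact force between pipettor and rest below 0.01 N), for 0.1 s.
At the end, for the whole second after the job is handed in: The pipettor hangs upright (0.22 rad) by its hook on the rail: slot end within 7 mm of the rail edge in height, 9 mm of its middle plane, 85 mm of its middle along it, square within 0.25 rad, handle on the side away from the robot, let go and at rest (x of pip_hook in the frame of rail_top between -0.009 and 0.009 m and y of pip_hook in the frame of rail_top between -0.085 and 0.085 m and z of pip_hook in the frame of rail_top between -0.006 and 0.007 m and angle between pip_mid's own x axis and vertical below 0.22 rad and angle between the y axis of pip_mid and the y axis of rail_top, either way round below 0.25 rad and x of pip_mid in the frame of rail_top above 0.01 m and contact force between pipettor and rack above 0.5 N and contact force between pipettor and the fingers below 0.05 N and linear speed of pipettor below 0.02 m/s and angular speed of pipettor below 0.15 rad/s); the robot touches nothing.
It fails at once if a bystander is pushed more than 30 mm (distance of any of dish, mineral, jar, beaker, slidebox, weight, loupe from where it was at the start of the episode above 0.03 m).
It fails at once if the pipettor is dropped: faster than 0.6 m/s while out of the fingers (contact force between pipettor and the fingers below 0.01 N and linear speed of pipettor above 0.6 m/s).
It also fails if it takes over 67 s, if anything falls off the work surface, if the arm or the gripper's body presses on something with over 40 N, if the wrist force passes 120 N, or if a joint passes its speed limit or range.

## Working session

There is one attempt and no reset: what is moved stays moved. The work goes in short steps, Python scripts to look and compute and a shell command to move; the robot and the scene stay as the last step left them, time stands still between calls to the robot, and variables do not carry over. Pictures are saved under pics/ and viewed, at most 10 in all, crops included, and the job is handed in when it is done.

```bash
ls; mkdir -p pics
python3 - <<'E'
from workcell import env
import cv2,numpy as np
o=env.get_obs();print({k:np.round(v,3).tolist() for k,v in o.items()})
for c in("side","top"):
    cv2.imwrite(f"pics/{c}0.png",env.snapshot(c))
    m=env.camera_model(c);print(c,np.round(m["mtx"],1).tolist(),np.round(m["world_to_cam"],4).tolist())
    for t in("pipettor","pip_hook","pip_head","pip_mid","mat","rest","rack"):
        try:print(t,[(np.round(d["extent"],0).tolist(),round(d["confidence"],2)) for d in env.boxes_of(c,t)[:3]])
        except Exception as e:print(t,e)
print(env.get_obs()["time_s"])
E
```

```text
pics
{'time_s': 0.0, 'q': [1.042, 0.259, 0.021, 1.334, -0.0, 1.418], 'qd': [-0.001, 0.001, 0.0, 0.003, 0.0, -0.001], 'joint_efforts': [-0.002, -55.564, 34.453, 0.014, -0.0, 0.0], 'tcp_pos': [201.731, 511.369, 230.654], 'orientation': [0.187, 0.982, -0.001, -0.0], 'wrist_force': [0.126, -0.089, 0.928], 'moment': [-0.008, 0.025, 0.008], 'gripper_force': 0.0, 'finger_gap': 0.996}
side [[375.0, 0.0, 311.8], [0.0, 375.0, 201.2], [0.0, 0.0, 1.0]] [[0.8096, -0.5865, -0.0248, -437.067], [-0.3507, -0.4493, -0.8217, 297.778], [0.4708, 0.6739, -0.5694, 939.1336], [0.0, 0.0, 0.0, 1.0]]
pipettor [([294.0, 213.0, 336.0, 249.0], 0.74)]
pip_hook [([288.0, 214.0, 334.0, 256.0], 0.67), ([384.0, 205.0, 406.0, 238.0], 0.22)]
pip_head [([288.0, 214.0, 335.0, 256.0], 0.58)]
pip_mid [([288.0, 208.0, 334.0, 256.0], 0.6)]
mat [([286.0, 224.0, 344.0, 259.0], 0.9), ([347.0, 240.0, 415.0, 317.0], 0.49)]
rest []
rack [([222.0, 114.0, 262.0, 170.0], 0.75), ([348.0, 239.0, 412.0, 316.0], 0.64), ([240.0, 142.0, 294.0, 213.0], 0.6)]
top [[429.1, 0.0, 319.3], [0.0, 429.1, 201.7], [0.0, 0.0, 1.0]] [[-0.0024, -1.0, 0.0028, 23.2438], [-0.9897, 0.0019, -0.1432, 596.9636], [0.1432, -0.0031, -0.9897, 1421.9058], [0.0, 0.0, 0.0, 1.0]]
pipettor [([317.0, 189.0, 339.0, 253.0], 0.63)]
pip_hook []
pip_head [([316.0, 189.0, 342.0, 253.0], 0.82)]
pip_mid [([317.0, 186.0, 337.0, 254.0], 0.74)]
mat []
rest [([391.0, 185.0, 429.0, 242.0], 0.78), ([322.0, 191.0, 345.0, 251.0], 0.46), ([360.0, 147.0, 380.0, 166.0], 0.43)]
rack [([194.0, 200.0, 271.0, 236.0], 0.76), ([109.0, 174.0, 193.0, 217.0], 0.75)]
0.8
```

View pics/side0.png

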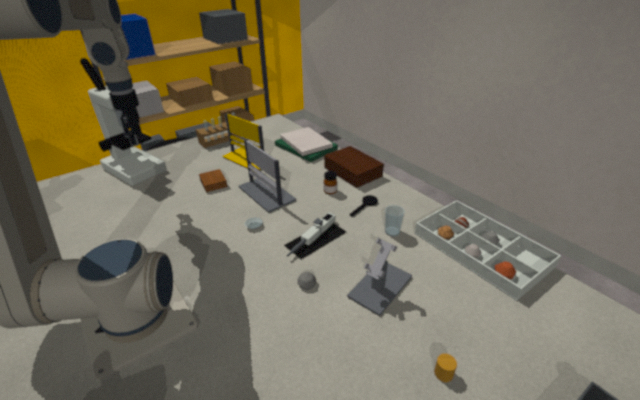

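```bash
python3 -c "
import cv2
a=cv2.imread('pics/top0.png')[130:290,100:500];cv2.imwrite('pics/topc.png',cv2.resize(a,None,fx=2,fy=2,interpolation=2))"
```

```text
(no output)
```

View pics/topc.png

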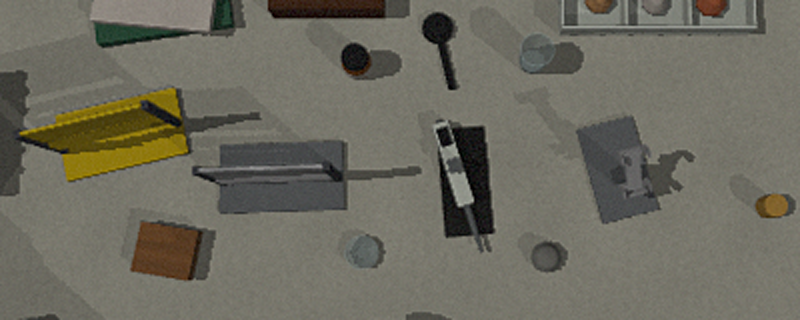

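The pictures show two rack shapes: grey at side (265,172) / top (232,217), and yellow at side (243,138) / top (150,195). The grey one fits "grey base, aluminium panel". The pipettor is at side (315,232) / top (328,220), and the rest at side (380,275) / top (410,213). Next I'll enlarge these to confirm and read corners.

```bash
cat > h.py <<'E'
from workcell import env
import cv2,numpy as np
M={c:env.camera_model(c) for c in("side","top")}
def proj(c,P):
    m=M[c];q=np.atleast_2d(P)@m["world_to_cam"][:3,:3].T+m["world_to_cam"][:3,3];q=q@np.array(m["mtx"]).T
    return q[:,:2]/q[:,2:]
def back(c,uv,z):
    m=M[c];R=np.array(m["world_to_cam"])[:3,:3];t=np.array(m["world_to_cam"])[:3,3]
    d=R.T@np.linalg.solve(m["mtx"],[*uv,1]);o=-R.T@t
    return o+d*(z-o[2])/d[2]
def frame(yaw,p):
    c,s=np.cos(yaw),np.sin(yaw);return np.array([[c,-s,0],[s,c,0],[0,0,1]]),np.array(p,float)
E
python3 - <<'E'
import cv2,numpy as np
s=cv2.imread('pics/side0.png');t=cv2.imread('pics/top0.png')
T=lambda im,x,y,w,h,k:cv2.resize(im[y:y+h,x:x+w],None,fx=k,fy=k,interpolation=cv2.INTER_CUBIC)
a=np.hstack([T(t,385,180,50,75,4)[:300],T(s,340,225,80,100,3)[:300],T(s,282,205,72,60,5)[:300]])
b=np.hstack([T(t,190,195,85,50,4)[:200],T(s,235,135,70,80,3.5)[:280][:200],T(t,312,185,40,75,5)[:300][:200]])
b2=np.zeros((300,800,3),np.uint8)
def put(d,im,x): h,w=im.shape[:2];w=min(w,800-x);h=min(h,300);d[:h,x:x+w]=im[:h,:w]
put(b2,T(t,190,195,85,50,4),0);put(b2,T(s,235,135,65,80,3.5),345);put(b2,T(t,312,185,40,75,4),600)
a2=np.zeros((300,800,3),np.uint8)
put(a2,T(t,385,180,50,75,4),0);put(a2,T(s,340,230,80,100,3),205);put(a2,T(s,282,205,72,60,4.8),450)
cv2.imwrite('pics/mont.png',np.vstack([a2,b2]))
E
```

```text
(no output)
```

View pics/mont.png

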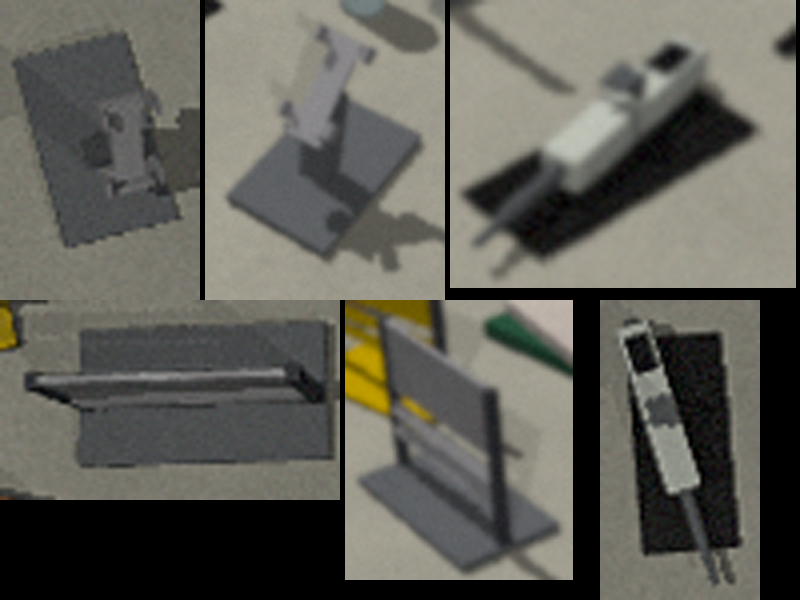

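```bash
cat > fit.py <<'E'
from h import *
from scipy.optimize import least_squares
def px(o,k,off,pts): return (np.array(pts,float)-off+.5)/k-.5+o
def solve(feats,x0):
    def f(p):
        R,t=frame(p[2],[p[0],p[1],0]);return np.concatenate([(proj(c,R@np.array(m(p),float)+t)[0]-uv) for c,uv,m in feats])
    r=least_squares(f,x0,loss='soft_l1');return r.x,np.round(r.fun.reshape(-1,2),1).tolist()
c=np.array
# rest
tt=px(c([385,180]),4,c([0,0]),[(12,62),(125,33),(180,217),(66,246),(129,142)])
ss=px(c([340,230]),3,c([205,0]),[(229,197),(421,140),(322,250),(326,82)])
for yaw0 in (0.27,0.27+np.pi):
    b=[(85,50,10),(85,-50,10),(-85,-50,10),(-85,50,10)]
    sg=1 if yaw0<1 else -1
    F=[("top",tt[i],(lambda p,v=b[i]:(v[0]*sg,v[1]*sg,v[2]))) for i in range(4)]
    F+=[("side",ss[0],lambda p:(-85*sg,50*sg,10)),("side",ss[1],lambda p:(85*sg,-50*sg,10)),("side",ss[2],lambda p:(-85*sg,-50*sg,10))]
    F+=[(n,q,lambda p:(p[3]+1.4+4,0,125+1.4-4)) for n,q in(("top",tt[4]),("side",ss[3]))]
    x,r=solve(F,[600,-220,yaw0,0]);print("rest",np.round(x,3),r)
    R,t=frame(x[2],[x[0],x[1],0]);u=c([.707,0,.707]);n=c([-.707,0,.707])
    for s in(-33,37):
        for y in(21,-21):
            P=R@(c([x[3],0,125])+s*u+3*n+c([0,y,0]))+t
            print(s,y,"top tile",np.round((proj("top",P)[0]-[385,180])*4),"side tile",np.round((proj("side",P)[0]-[340,230])*3+[205,0]))
# rack
tt=px(c([190,195]),4,c([0,300]),[(80,325),(328,320),(333,458),(80,466)])
ss=px(c([235,135]),3.5,c([345,300]),[(360,480),(468,568),(558,522)])
F=[("top",q,lambda p,v=v:v) for q,v in zip(tt,[(65,107.5,10),(65,-107.5,10),(-55,-107.5,10),(-55,107.5,10)])]
F+=[("side",q,lambda p,v=v:v) for q,v in zip(ss,[(-55,107.5,10),(-55,-107.5,10),(65,-107.5,10)])]
x,r=solve(F,[600,230,0]);print("rack",np.round(x,3),r)
R,t=frame(x[2],[x[0],x[1],0])
for y in(100,-100):
    P=R@c([0,y,185])+t;print(np.round(P),"top tile",np.round((proj("top",P)[0]-[190,195])*4+[0,300]),"side tile",np.round((proj("side",P)[0]-[235,135])*3.5+[345,300]))
# pipettor (local about pip_mid)
tt=px(c([312,185]),4,c([600,300]),[(620,328),(650,320),(672,492),(700,485),(713,582)])
F=[("top",q,lambda p,v=v:v) for q,v in zip(tt,[(107,15,30),(107,-15,30),(-43,15,30),(-43,-15,30),(-128,0,19)])]
ss=px(c([282,205]),4.8,c([450,0]),[(545,155),(575,188),(705,45),(478,240)])
F+=[("side",q,lambda p,v=v:v) for q,v in zip(ss,[(-43,15,30),(-43,-15,17),(107,-15,30),(-128,0,19)])]
x,r=solve(F,[570,0,.3]);print("pip",np.round(x,3),r)
print("cam",[np.round(-np.array(M[k]["world_to_cam"])[:3,:3].T@np.array(M[k]["world_to_cam"])[:3,3]) for k in M])
E
python3 fit.py
```

```text
rest [ 5.56687e+02 -2.87703e+02  2.47000e-01 -2.13020e+01] [[0.3, -0.7], [-0.5, -0.3], [-0.6, 0.6], [0.0, 0.5], [-1.5, -0.2], [0.5, -1.1], [0.6, 1.8], [0.1, 0.0], [0.2, 0.1]]
-33 21 top tile [108. 186.] side tile [282. 107.]
-33 -21 top tile [158. 173.] side tile [326. 130.]
37 21 top tile [105. 120.] side tile [319.  31.]
37 -21 top tile [156. 107.] side tile [363.  52.]
rest [ 556.687 -287.703    3.388   10.502] [[0.3, -0.7], [-0.5, -0.3], [-0.6, 0.6], [0.0, 0.5], [-1.5, -0.2], [0.5, -1.1], [0.6, 1.8], [0.1, 0.0], [0.2, 0.1]]
-33 21 top tile [137. 100.] side tile [365.  89.]
-33 -21 top tile [ 87. 113.] side tile [322.  67.]
37 21 top tile [169. 152.] side tile [339.  77.]
37 -21 top tile [118. 166.] side tile [294.  55.]
rack [5.41950e+02 2.93709e+02 3.30000e-02] [[0.3, 0.6], [-0.0, -0.3], [-0.6, -0.5], [0.3, -0.2], [-0.6, -0.4], [-1.1, 0.1], [1.4, 0.6]]
[539. 394. 185.] top tile [ 33. 377.] side tile [384. 318.]
[545. 194. 185.] top tile [294. 367.] side tile [492. 389.]
pip [ 5.36299e+02 -1.20580e+01  3.03000e-01] [[-0.9, 0.0], [-0.1, -0.5], [-0.7, 0.4], [0.6, -0.4], [0.7, 0.6], [-0.8, -1.1], [0.9, -1.0], [1.4, 1.0], [-0.7, 1.5]]
cam [array([  16., -755.,  769.]), array([ 387.,   26., 1493.])]
```

```bash
cat > plan.py <<'E'
# usage: plan.py x y z yawdeg(tool x heading; 180 equiv allowed) -> turn and tool-frame shift after the turn
import sys
from h import *
from scipy.spatial.transform import Rotation as R
def plan(x,y,z,yaw):
    o=env.get_obs();r=R.from_quat(o["orientation"]);X=r.as_matrix()[:,0]
    cur=np.degrees(np.arctan2(X[1],X[0]));w=(yaw-cur+180)%360-180
    r2=R.from_euler('z',w,degrees=True)*r
    d=r2.inv().apply(np.array([x,y,z])-o["tcp_pos"])
    print("t",round(o["time_s"],2),"tcp",np.round(o["tcp_pos"],1),"yaw",round(cur,1),"| turn(tool z)",round(-w,1),"then shift",np.round(d,1),"q",np.round(o["q"],2),"gap",round(o["finger_gap"],3),"F",np.round(o["wrist_force"],1),"g",round(o["gripper_force"],1))
if __name__=="__main__":plan(*map(float,sys.argv[1:5]))
E
python3 plan.py 539 -11 80 197.4
```

```text
t 0.8 tcp [201.9 511.6 231.3] yaw 158.5 | turn(tool z) -38.9 then shift [-165.4 -599.5  151.3] q [1.04 0.26 0.02 1.33 0.   1.42] gap 0.998 F [-0.2 -0.6  0. ] g 0.0
```

```bash
python3 -m creep '[0,0,0,-7,0,0,0,-7,0,0,0,-7,0,0,0,-7,0,0,0,-7]' 0.7; python3 -m creep '[0,0,0,-4]'; python3 plan.py 539 -11 80 197.4
```

```text
time_s: 1.22
tcp_pos: [201.9, 511.6, 231.3]
orientation: [-0.12, 0.993, -0.0, 0.0]
wrist_force: [0.1, 0.3, 1.5]
finger_gap: 0.703
gripper_force: 0.0
time_s: 1.3
tcp_pos: [201.9, 511.6, 231.3]
orientation: [-0.155, 0.988, 0.0, 0.0]
wrist_force: [-0.1, 0.9, 0.9]
finger_gap: 0.7
gripper_force: 0.0
t 1.3 tcp [201.9 511.6 231.3] yaw -162.1 | turn(tool z) 0.5 then shift [-165.4 -599.5  151.3] q [1.04 0.26 0.02 1.33 0.   0.73] gap 0.7 F [-0.1  0.9  0.9] g 0.0
```

```bash
for i in 1 2 3; do python3 -m creep '[-10,-37,0,0,-10,-37,0,0,-10,-37,0,0,-10,-37,0,0,-10,-37,0,0]' >/dev/null; done; python3 plan.py 539 -11 80 197.4
```

```text
t 2.55 tcp [512.3  25.3 231.5] yaw -162.5 | turn(tool z) 0.1 then shift [-14.6 -42.6 151.5] q [-0.11  0.19 -0.06  1.31  0.   -0.42] gap 0.7 F [1.  1.2 0.8] g 0.0
```

```bash
python3 -m creep '[-7,-21,0,0,-7,-21,38,0,0,0,38,0,0,0,38,0,0,0,38,0]' >/dev/null
python3 - <<'E'
from h import *
import plan
plan.plan(539,-11,7,197.4)
a=env.snapshot("side");b=env.snapshot("top")
T=lambda im,x,y,w,h,k:cv2.resize(im[y:y+h,x:x+w],None,fx=k,fy=k,interpolation=cv2.INTER_CUBIC)
cv2.imwrite("pics/g1.png",np.hstack([T(a,270,170,100,100,4),T(b,280,165,100,100,4)]))
E
```

```text
t 2.97 tcp [536.8  -8.2  79.8] yaw -162.6 | turn(tool z) 0.0 then shift [-1.2 -3.3 72.8] q [-0.17  0.33 -0.29  0.96  0.   -0.48] gap 0.701 F [ 0.8 -0.1 -0.2] g 0.0
```

View pics/g1.png

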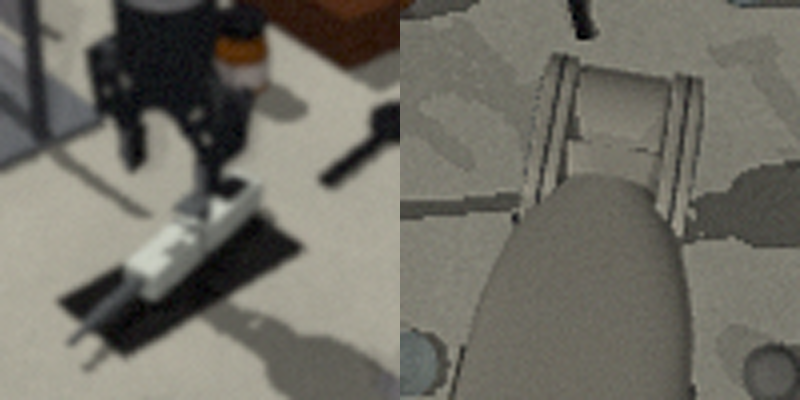

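The side view shows the open fingers (tile 135,165 and 205,180) straddling the handle line, and the pipettor unmoved on the mat. I'll go down and grip.

```bash
python3 -m creep '[-1,-3,30,0,0,0,30,0,0,0,12,0,0,0,0,0]' | grep -E "tcp_pos|force"; python3 -m creep '[0,0,0,0,0,0,0,0,0,0,0,0,0,0,0,0,0,0,0,0]' 0 40; python3 -m creep '[0,0,-10,0,0,0,-30,0,0,0,-35,0,0,0,-35,0,0,0,-35,0]'; python3 -m creep '[0,0,-35,0,0,0,-30,0,0,0,0,0]'>/dev/null;  python3 - <<'E'
from h import *
import plan
plan.plan(539,-11,7,197.4)
a=env.snapshot("side");b=env.snapshot("top")
T=lambda im,x,y,w,h,k:cv2.resize(im[y:y+h,x:x+w],None,fx=k,fy=k,interpolation=cv2.INTER_CUBIC)
cv2.imwrite("pics/g2.png",np.hstack([T(a,250,120,100,100,4),T(b,280,150,100,100,4)]))
E
```

```text
tcp_pos: [538.3, -10.1, 8.8]
wrist_force: [-0.3, 1.0, 0.6]
gripper_force: 0.0
time_s: 3.82
tcp_pos: [540.2, -10.3, 11.7]
orientation: [-0.152, 0.988, -0.0, 0.002]
wrist_force: [-1.0, 0.9, 5.8]
finger_gap: 0.34
gripper_force: 40.4
time_s: 4.23
tcp_pos: [538.3, -10.1, 157.6]
orientation: [-0.152, 0.988, -0.0, 0.0]
wrist_force: [0.6, 0.6, -3.5]
finger_gap: 0.343
gripper_force: 40.2
t 4.48 tcp [540.4 -10.5 227.2] yaw -162.5 | turn(tool z) 0.1 then shift [  3.6   1.  220.2] q [-0.17  0.24 -0.02  1.3  -0.   -0.48] gap 0.344 F [ 0.3  0.6 -2.2] g 40.4
```

View pics/g2.png

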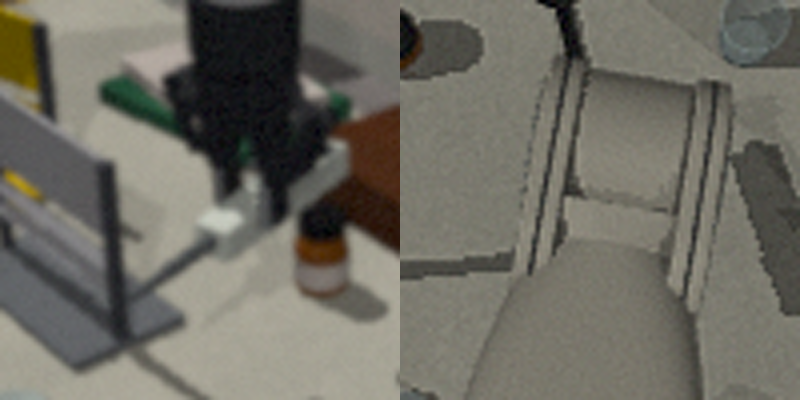

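The side view shows the pipettor held about level, with the shoulder at tile (215,235), the head end at (345,150) and the shaft running to (135,297). I'll compare that with a model of the grasp.

```bash
cat > pm.py <<'E'
from h import *
from scipy.spatial.transform import Rotation as R
def pip(P,gx,gz,pitch,yaw): # points (pip_mid axes) -> world; P world pos of grip point, at pip (gx,0,gz); pitch = head-up rad, yaw heading of pip x
    Rm=(R.from_euler('z',yaw)*R.from_euler('y',-pitch))
    return lambda q: np.array(P)+Rm.apply(np.array(q,float)-[gx,0,gz])
E
python3 - <<'E'
from pm import *
from scipy.optimize import least_squares
o=env.get_obs();g=o["tcp_pos"]+[0,0,19]
pts=np.array([(107,15,13),(107,-15,13),(107,-15,-13),(-43,15,13),(-43,-15,13),(-43,-15,-13),(-128,0,2)])
uv=np.array([(318,148),(347,142),(348,165),(200,220),(242,240),(234,262),(135,297)])/4.+[250,120]
f=lambda p:(proj("side",pip(g,p[0],p[1],p[2],np.radians(17.5))(pts))-uv).ravel()
for x in ([3,8,0],):print((f(x)*4).reshape(-1,2).round())
r=least_squares(f,[3,8,0],loss='soft_l1');print(r.x.round(2),(r.fun*4).reshape(-1,2).round().tolist())
E
```

```text
[[ -5. -13.]
 [ -1.   4.]
 [ -2.  11.]
 [-12.   0.]
 [-19.  -7.]
 [-10.   4.]
 [-10.   0.]]
[-6.3  11.85  0.02] [[2.0, -16.0], [6.0, 1.0], [5.0, 8.0], [-3.0, -0.0], [-10.0, -7.0], [-1.0, 3.0], [0.0, 1.0]]
```

```bash
python3 plan.py 530.5 -294.3 200 194.15
```

```text
t 4.58 tcp [538.9 -10.2 221.4] yaw -162.5 | turn(tool z) 3.3 then shift [  77.6 -273.4   21.7] q [-0.17  0.24 -0.03  1.3  -0.   -0.48] gap 0.339 F [-1.   0.3 -3.4] g 40.3
```

```bash
python3 -m creep '[0,0,0,3.3,10,-34,0,0,10,-34,0,0,10,-34,0,0,10,-34,0,0]' >/dev/null; python3 -m creep '[10,-34,0,0,10,-34,0,0,10,-34,0,0,8,-35,0,0,0,0,0,0]' >/dev/null; python3 -m creep '[0,0,10,0,0,0,12,0,0,0,0,0]' >/dev/null; python3 plan.py 530.5 -294.3 152 194.15
```

```text
t 5.67 tcp [ 528.5 -292.4  193.7] yaw -165.8 | turn(tool z) 0.0 then shift [-1.6 -2.5 41.7] q [-0.64  0.37  0.08  1.29  0.   -0.89] gap 0.346 F [ 0.6 -1.  -3. ] g 40.6
```

```bash
python3 -m creep '[-1.5,-2,10,0,0,0,10,0,0,0,10,0,0,0,6,0,0,0,0,0]' - 25 | tr '\n' ' '; python3 plan.py 530.5 -294.3 116 194.15
python3 - <<'E'
from h import *
a=env.snapshot("side")
cv2.imwrite("pics/g3.png",cv2.resize(a[200:320,320:440],None,fx=4,fy=4,interpolation=2))
E
```

```text
time_s: 6.08 tcp_pos: [531.2, -294.8, 159.4] orientation: [-0.124, 0.992, 0.001, -0.001] wrist_force: [-0.4, -0.1, -1.8] finger_gap: 0.338 gripper_force: 40.7 t 6.08 tcp [ 531.2 -294.8  159.4] yaw -165.8 | turn(tool z) 0.0 then shift [ 0.5  0.6 43.4] q [-0.64  0.39  0.02  1.21 -0.   -0.89] gap 0.338 F [-0.4 -0.1 -1.8] g 40.7
```

View pics/g3.png

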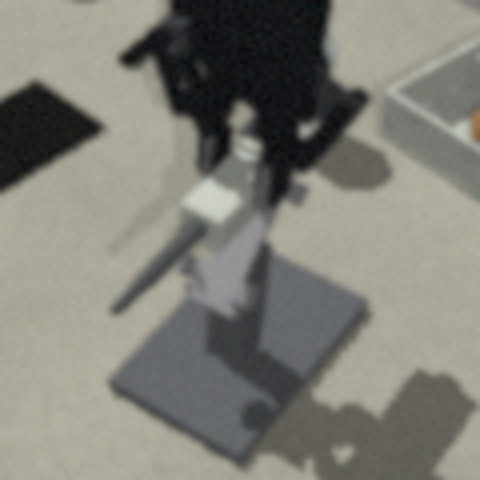

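The pipettor is level above the trough, with the shoulder at tile (215,200), the tip at (115,310) and the trough top just under the handle. I'll press down in small steps so the trough tilts it.

```bash
for i in 1 2 3; do python3 -m creep '[0,0,2.5,0,0,0,2.5,0,0,0,2.5,0,0,0,2.5,0]' 0 25 | grep -E "tcp_pos|force|gap" | tr '\n' ' ';echo; done
python3 - <<'E'
from h import *
a=env.snapshot("side")
cv2.imwrite("pics/g4.png",cv2.resize(a[200:320,320:440],None,fx=4,fy=4,interpolation=2))
E
```

```text
tcp_pos: [531.6, -295.8, 152.1] wrist_force: [-8.8, 0.6, 11.6] finger_gap: 0.338 gripper_force: 42.6 
tcp_pos: [530.3, -296.2, 142.7] wrist_force: [-13.5, -1.5, 12.3] finger_gap: 0.343 gripper_force: 44.7 
tcp_pos: [530.2, -296.2, 132.5] wrist_force: [-12.1, 0.2, 9.7] finger_gap: 0.34 gripper_force: 47.5
```

View pics/g4.png

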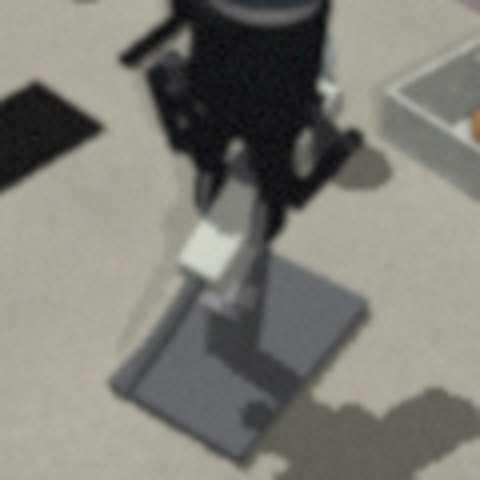

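It is pivoting as intended: the shoulder is at (210,250), the tip near (120,388), and the head is rising at (330,95). I'll carry on.

```bash
for i in 1 2 ; do python3 -m creep '[0,0,2,0,0,0,2,0,0,0,2,0,0,0,1,0]' 0 25 | grep -E "tcp_pos|force|gap" | tr '\n' ' ';echo; done
python3 - <<'E'
from h import *
a=env.snapshot("side")
cv2.imwrite("pics/g5.png",cv2.resize(a[200:320,320:440],None,fx=4,fy=4,interpolation=2))
E
```

```text
tcp_pos: [530.8, -296.1, 125.4] wrist_force: [-9.7, -0.3, 10.8] finger_gap: 0.341 gripper_force: 50.6 
tcp_pos: [531.6, -296.0, 119.1] wrist_force: [-10.5, 2.9, 22.4] finger_gap: 0.343 gripper_force: 55.1
```

View pics/g5.png

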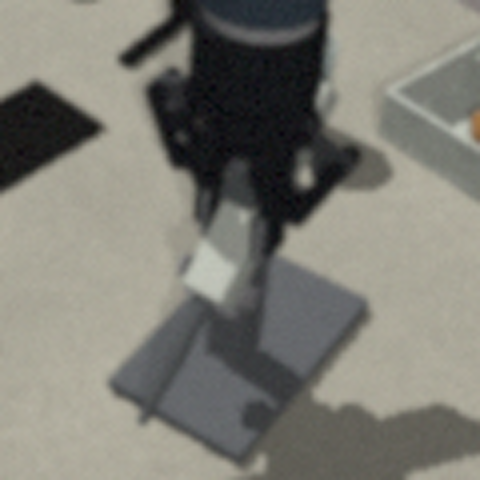

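The shoulder's end face is at tile (210,270) and the tip at (147,420). I'll fit the pitch and position.

Run:
```python
from pm import *
from scipy.optimize import least_squares
o=env.get_obs();g=o["tcp_pos"]+[0,0,19]
pts=np.array([(-43,15,13),(-43,-15,13),(-43,-15,-13),(-43,15,-13),(-128,0,2)])
uv=np.array([(205,240),(240,270),(222,302),(183,278),(147,420)])/4.+[320,200]
f=lambda p:(proj("side",pip(g,p[0],p[1],p[2],np.radians(14.2))(pts))-uv).ravel()
r=least_squares(f,[-3,10,.7]);print(r.x.round(2),(r.fun*4).reshape(-1,2).round().tolist())
m=pip(g,*r.x,np.radians(14.2))([0,0,0]);print("mid",m.round(1),"seat [536 -293 125]",o["tcp_pos"].round(1))
```

```text
[-8.67 17.78  0.49] [[-17.0, 19.0], [-9.0, 11.0], [17.0, -5.0], [14.0, -3.0], [-7.0, -23.0]]
mid [ 547.2 -292.   126.6] seat [536 -293 125] [ 531.6 -295.9  119.2]
```

Run:
```python
from pm import *
from scipy.optimize import least_squares
o=env.get_obs();g=o["tcp_pos"]+[0,0,19]
pts=np.array([(-43,15,13),(-43,-15,13),(-128,0,2)])
uv=np.array([(183,278),(222,302),(147,420)])/4.+[320,200]
for gz in(5,8,11,14):
  f=lambda p:(proj("side",pip(g,p[0],gz,p[1],np.radians(14.2))(pts))-uv).ravel()
  r=least_squares(f,[-3,.7]);print(gz,r.x.round(2),(r.fun*4).reshape(-1,2).round().tolist(),"mid",pip(g,r.x[0],gz,r.x[1],np.radians(14.2))([0,0,0]).round(1))
```

```text
5 [4.15 0.83] [[-4.0, 1.0], [-1.0, -1.0], [1.0, -2.0]] mid [ 532.5 -295.7  131.7]
8 [4.29 0.8 ] [[-3.0, 1.0], [-0.0, -1.0], [1.0, -2.0]] mid [ 534.3 -295.3  129.5]
11 [4.32 0.78] [[-2.0, 1.0], [1.0, -0.0], [0.0, -1.0]] mid [ 536.1 -294.8  127.3]
14 [4.24 0.75] [[-1.0, 1.0], [2.0, -0.0], [-0.0, -1.0]] mid [ 537.8 -294.4  125. ]
```

The pose fits a 0.78 rad pitch with the middle within about 3 mm of the seat, so I'll release.

```bash
python3 -m creep '[0,0,0,0,0,0,0,0,0,0,0,0,0,0,0,0,0,0,0,0]' 0.6 25 | grep -E "tcp_pos|force|gap" | tr '\n' ' ';echo;python3 -m creep '[0,0,0,0,0,0,0,0,0,0,0,0]' | grep -E "tcp_pos|force|gap" | tr '\n' ' ';echo; for i in 1 2; do python3 -m creep '[0,0,-5,0,0,0,-15,0,0,0,-20,0,0,0,-20,0]' >/dev/null; done
python3 - <<'E'
from h import *
a=env.snapshot("side");b=env.snapshot("top")
T=lambda im,x,y,w,h,k:cv2.resize(im[y:y+h,x:x+w],None,fx=k,fy=k,interpolation=cv2.INTER_CUBIC)
cv2.imwrite("pics/g6.png",np.hstack([T(a,330,210,100,120,4),T(b,370,150,100,120,4)]))
E
```

```text
tcp_pos: [531.9, -295.6, 117.1] wrist_force: [-0.7, 0.6, -0.3] finger_gap: 0.6 gripper_force: 0.0 
tcp_pos: [531.8, -295.6, 117.2] wrist_force: [0.2, 0.7, 0.3] finger_gap: 0.602 gripper_force: 0.0
```

View pics/g6.png

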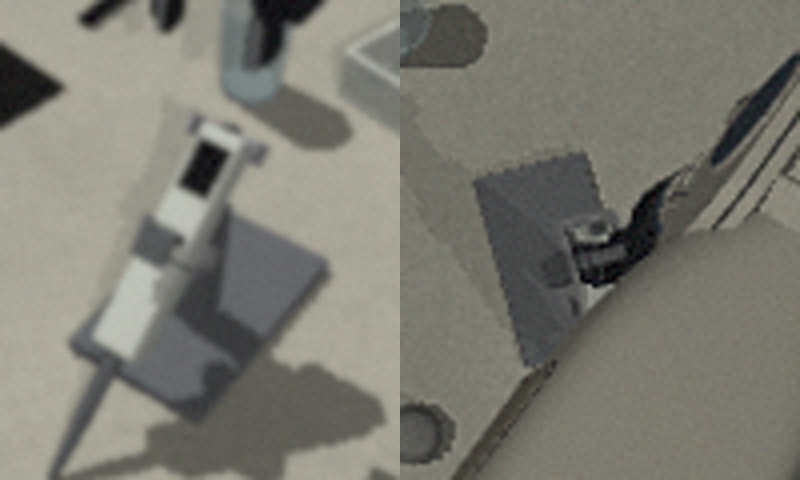

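The pipettor lies in the rest: hook up at tile (165,240), display at (205,165), shoulder at (110,355), tip at (52,478). I'll fit for its position and then plan the head grasp.

Run:
```python
from pm import *
from scipy.optimize import least_squares
pts=np.array([(107,-15,13),(-43,15,13),(-43,-15,13),(-128,0,2),(38,0,33)])
uv=np.array([(245,140),(95,345),(130,365),(52,478),(165,228)])/4.+[330,210]
f=lambda p:(proj("side",pip([536+.9695*p[0],-293+.245*p[0],125+p[1]],0,0,p[2],.247)(pts))-uv).ravel()
r=least_squares(f,[0,0,.78],loss='soft_l1');print(r.x.round(2),(r.fun*4).reshape(-1,2).round().tolist())
p=r.x
H=pip([536+.9695*p[0],-293+.245*p[0],125+p[1]],0,0,p[2],.247)
for q in([0,0,0],[79,0,0],[75,0,0],[107,0,-13],[107,0,13]):print(q,H(q).round(1))
import plan
h=H([79,0,0]);plan.plan(h[0],h[1],230,194.15)
```

```text
[-45.21 -51.58   0.71] [[0.0, 3.0], [-3.0, -5.0], [3.0, -0.0], [2.0, 3.0], [-2.0, -1.0]]
[0, 0, 0] [ 492.2 -304.1   73.4]
[79, 0, 0] [ 550.5 -289.4  124.6]
[75, 0, 0] [ 547.5 -290.1  122. ]
[107, 0, -13] [ 579.3 -282.1  132.9]
[107, 0, 13] [ 563.  -286.2  152.7]
t 9.33 tcp [ 532.7 -296.2  240.3] yaw -165.8 | turn(tool z) 0.0 then shift [-18.9   2.3  10.3] q [-0.65  0.36  0.19  1.4  -0.   -0.89] gap 0.601 F [-0.1 -0.4  0.3] g 0.0
```

Run:
```python
from pm import *
from scipy.optimize import least_squares
pts=np.array([(107,-15,13),(-43,15,13),(-43,-15,13),(-128,0,2),(38,0,33)])
uv=np.array([(245,140),(95,345),(130,365),(52,478),(165,228)])/4.+[330,210]
mk=lambda s,l:pip(np.array([536,-293,125])+s*np.array([.685,.173,.707])+l*np.array([-.245,.97,0]),0,0,.785,.247)
f=lambda p:(proj("side",mk(*p)(pts))-uv).ravel()
r=least_squares(f,[0,0],loss='soft_l1');print(r.x.round(2),(r.fun*4).reshape(-1,2).round().tolist())
H=mk(*r.x)
for q in([0,0,0],[79,0,0],[107,0,-13],[107,0,13]):print(q,H(q).round(1))
import plan
h=H([79,0,0]);plan.plan(h[0],h[1],230,194.15)
```

```text
[-67.07  -1.79] [[-3.0, -1.0], [-1.0, -4.0], [5.0, 1.0], [8.0, 3.0], [-5.0, 0.0]]
[0, 0, 0] [ 490.5 -306.3   77.6]
[79, 0, 0] [ 544.7 -292.7  133.4]
[107, 0, -13] [ 572.8 -285.6  144. ]
[107, 0, 13] [ 555.  -290.1  162.4]
t 9.33 tcp [ 532.7 -296.2  240.3] yaw -165.8 | turn(tool z) 0.0 then shift [-12.5   0.5  10.3] q [-0.65  0.36  0.19  1.4  -0.   -0.89] gap 0.601 F [-0.1 -0.4  0.3] g 0.0
```

The pipettor has slid about 60 mm down past the ledge. The hook is now level with the lower cheeks and the tip is on the bench. I'll move the arm aside, measure the pose from silhouettes in both cameras, and re-seat it farther up the slope.

```bash
for i in 1 2; do python3 -m creep '[0,40,-4,0,0,40,-4,0,0,40,-4,0,0,30,-4,0]' >/dev/null; done
cat > sil.py <<'E'
from pm import *
from scipy.optimize import minimize
def box(x0,x1,y,z0,z1):return [(x,s*y,z) for x in(x0,x1) for s in(-1,1) for z in(z0,z1)]
PARTS=[box(-43,107,15,-13,13),box(-48,-43,6,-4,8),[(-43,s*6,2+t*6) for s in(-1,1) for t in(-1,1)]+[(-128,s*2.5,2+t*2.5) for s in(-1,1) for t in(-1,1)],box(32,38,11,13,33),box(14,38,11,28,33)]
K=4
def mask(c,H):
    m=np.zeros((400*K,640*K),np.uint8)
    for p in PARTS:
        h=cv2.convexHull(np.round((proj(c,H(p))+.5)*K).astype(np.int32));cv2.fillConvexPoly(m,h,1)
    return m
def grab():
    out={}
    for c in("side","top"):
        env.snapshot(c)
        for k in range(3):
            r=env.cut_out(c,"pipettor")
            if r:break
            env.snapshot(c)
        for d in r[:2]:print(c,round(d["confidence"],2),np.round(d["extent"]).tolist(),int(d["region"].sum()))
        if r:out[c]=r[0]["region"]
    return out
def fit(out,x0,step,yaw=None):
    big={c:cv2.resize(m.astype(np.uint8),None,fx=K,fy=K,interpolation=0) for c,m in out.items()}
    def cost(p,show=0):
        H=pip(p[:3],0,0,p[3],p[4] if yaw is None else yaw);t=0
        for c,b in big.items():
            m=mask(c,H);i=(m&b).sum()/(m|b).sum();t-=i
            if show:print(c,"IoU",round(i,3))
        return t
    x0=np.array(x0,float);n=len(x0)
    best=None
    for sc in(1,.4):
        sim=np.vstack([x0]+[x0+np.eye(n)[i]*step[i]*sc for i in range(n)])
        r=minimize(cost,x0,method="Nelder-Mead",options=dict(initial_simplex=sim,maxiter=250,xatol=.05,fatol=1e-4));x0=r.x
    cost(x0,1);print("mid",x0[:3].round(1),"pitch/yaw",x0[3:].round(3));return x0
E
python3 - <<'E'
from sil import *
o=grab();np.savez("m1.npz",**o)
print("time",env.get_obs()["time_s"],env.get_obs()["tcp_pos"].round())
for x0 in([492,-304,75,.71],[484,-306,84,.7]):
    x=fit(o,x0,[8,5,8,.06],yaw=.247);H=pip(x[:3],0,0,x[3],.247);print("tip z",H([-128,0,2]).round(1))
E
```

```text
side 0.6 [436.0, 356.0, 456.0, 385.0] 482
side 0.59 [342.0, 243.0, 394.0, 330.0] 1023
top 0.93 [413.0, 205.0, 428.0, 259.0] 532
time 10.2 [458.  -4. 269.]
side IoU 0.0
top IoU 0.906
mid [ 487.6 -309.2   86.8] pitch/yaw [0.791]
tip z [ 399.  -331.6   -2.8]
side IoU 0.0
top IoU 0.913
mid [ 485.3 -308.3   89.9] pitch/yaw [0.776]
tip z [ 395.3 -331.     1.7]
```

```bash
sed -i 's/if r:out\[c\]=r\[0\]\["region"\]/r=[d for d in r if 100<d["region"].sum() and not (c=="side" and d["extent"][0]>425)]\n        if r:out[c]=r[0]["region"]/' sil.py
python3 - <<'E'
from sil import *
o=grab();np.savez("m1.npz",**o)
for x0 in([492,-304,75,.71],[484,-306,84,.7]):
    x=fit(o,x0,[8,5,8,.06],yaw=.247);H=pip(x[:3],0,0,x[3],.247);print("tip",H([-128,0,2]).round(1))
x=fit(o,[*x,.247],[5,5,5,.05,.05]);H=pip(x[:3],0,0,x[3],x[4]);print("tip",H([-128,0,2]).round(1))
E
```

```text
side 0.86 [341.0, 242.0, 394.0, 330.0] 1101
top 0.72 [414.0, 203.0, 429.0, 256.0] 428
side IoU 0.894
top IoU 0.79
mid [ 483.7 -308.5   88.2] pitch/yaw [0.735]
tip [ 390.3 -332.1    3.8]
side IoU 0.902
top IoU 0.786
mid [ 483.5 -308.8   87.6] pitch/yaw [0.72]
tip [ 388.9 -332.6    4.7]
side IoU 0.901
top IoU 0.79
mid [ 483.3 -308.8   88.3] pitch/yaw [0.726 0.244]
tip [ 389.2 -332.2    4.8]
```

```bash
python3 plan.py 477.7 -310.2 130 194.15
```

```text
t 10.4 tcp [458.6  -5.7 268.7] yaw -165.9 | turn(tool z) -0.1 then shift [  55.8 -300.   138.6] q [-0.2   0.09 -0.09  1.39 -0.   -0.44] gap 0.601 F [-0.6  0.4 -0.2] g 0.0
```

```bash
python3 -m creep '[7,-37.5,0,0,7,-37.5,0,0,7,-37.5,0,0,7,-37.5,0,0]' >/dev/null; python3 -m creep '[7,-37.5,0,0,7,-37.5,0,0,7,-37.5,0,0,7,-37.5,0,0,0,0,0,0]' >/dev/null; python3 -m creep '[0,0,35,0,0,0,35,0,0,0,35,0,0,0,33,0,0,0,0,0]' >/dev/null;  python3 plan.py 477.7 -310.2 78 194.15
```

```text
t 11.57 tcp [ 474.5 -308.2  124.8] yaw -165.9 | turn(tool z) -0.1 then shift [-2.9 -3.1 46.7] q [-0.72  0.34 -0.13  1.1  -0.   -0.97] gap 0.6 F [-0.2  0.2 -0.7] g 0.0
```

```bash
python3 -m creep '[-2,-2,15,0,0,0,15,0,0,0,14,0,0,0,0,0]' | tr '\n' ' ';python3 plan.py 477.7 -310.2 78 194.15
```

```text
time_s: 11.9 tcp_pos: [479.2, -311.1, 86.3] orientation: [-0.123, 0.992, 0.001, -0.001] wrist_force: [-0.2, 0.5, -0.8] finger_gap: 0.6 gripper_force: 0.0 t 11.9 tcp [ 479.2 -311.1   86.3] yaw -165.9 | turn(tool z) -0.0 then shift [1.3 1.2 8.3] q [-0.72  0.38 -0.19  1.01 -0.   -0.97] gap 0.6 F [-0.2  0.5 -0.8] g 0.0
```

```bash
python3 -m creep '[0,0,3,0,0,0,0,0,0,0,0,0]' | tr '\n' ' ';echo; python3 -m creep '[0,0,0,0,0,0,0,0,0,0,0,0,0,0,0,0,0,0,0,0]' 0 60 | tr '\n' ' '; python3 -m creep '[0,0,-3,0,0,0,-8,0,0,0,-10,0,0,0,-12,0,0,0,-12,0]' | tr '\n' ' ';python3 -m creep '[0,0,-15,0,0,0,-15,0,0,0,-5,0,0,0,0,0]' | tr '\n' ' '
python3 - <<'E'
from sil import *
from h import *
import plan
plan.plan(540.8,-294,160,194.15)
o=env.get_obs();g=o["tcp_pos"]+[0,0,19]
m=grab();fit(m,[*(g+[5,2,-9]),.73],[5,5,5,.06],yaw=.247)
E
```

```text
time_s: 12.15 tcp_pos: [480.3, -311.4, 85.5] orientation: [-0.123, 0.992, -0.001, 0.001] wrist_force: [-0.7, -0.7, -0.2] finger_gap: 0.6 gripper_force: 0.0 
time_s: 12.57 tcp_pos: [480.1, -311.1, 85.2] orientation: [-0.123, 0.992, -0.001, 0.0] wrist_force: [-1.5, 0.3, 5.8] finger_gap: 0.332 gripper_force: 58.9 time_s: 12.98 tcp_pos: [480.0, -310.7, 130.5] orientation: [-0.123, 0.992, 0.0, 0.0] wrist_force: [0.2, -0.8, -2.6] finger_gap: 0.33 gripper_force: 59.4 time_s: 13.32 tcp_pos: [480.5, -311.2, 166.1] orientation: [-0.123, 0.992, -0.001, 0.001] wrist_force: [0.3, -0.3, -2.7] finger_gap: 0.331 gripper_force: 59.5 t 13.32 tcp [ 480.5 -311.2  166.1] yaw -165.8 | turn(tool z) 0.0 then shift [-62.6   2.    6.2] q [-0.72  0.32 -0.06  1.19  0.   -0.97] gap 0.331 F [ 0.3 -0.3 -2.7] g 59.5
side 0.6 [342.0, 216.0, 396.0, 308.0] 704
top 0.65 [312.0, 135.0, 331.0, 176.0] 294
top 0.56 [422.0, 201.0, 433.0, 242.0] 257
side IoU 0.521
top IoU 0.0
mid [ 492.2 -302.5  155.9] pitch/yaw [0.696]
```

```bash
python3 -m creep '[-16,0.5,0,0,-16,0.5,0,0,-16,0.5,0,0,-15,0,0,0,0,0,0,0]' >/dev/null; python3 plan.py 540.5 -293 131 194.15;  python3 -m creep '[0,0,6,0,0,0,6,0,0,0,6,0,0,0,0,0]' |tr '\n' ' ';python3 plan.py 540.5 -293 131 194.15
```

```text
t 13.93 tcp [ 542.4 -293.1  163. ] yaw -165.8 | turn(tool z) 0.1 then shift [ 1.8  0.5 32. ] q [-0.63  0.4   0.05  1.23  0.   -0.88] gap 0.333 F [-0.4  0.4 -3.1] g 59.5
time_s: 14.27 tcp_pos: [539.4, -293.6, 144.4] orientation: [-0.123, 0.992, 0.001, -0.001] wrist_force: [-1.2, 0.7, -2.3] finger_gap: 0.334 gripper_force: 59.5 t 14.27 tcp [ 539.4 -293.6  144.4] yaw -165.9 | turn(tool z) -0.0 then shift [-1.2  0.3 13.4] q [-0.63  0.4   0.01  1.18 -0.   -0.88] gap 0.334 F [-1.2  0.7 -2.3] g 59.5
```

```bash
for i in 1 2 3; do python3 -m creep '[0,0,2,0,0,0,2,0,0,0,0,0]' 0 30 |grep -E "pos|force"|tr '\n' ' ';echo; done
python3 - <<'E'
from sil import *
o=env.get_obs();g=o["tcp_pos"]+[3.7,.9,2.8]
m=grab();np.savez("m2.npz",**m)
E
```

```text
tcp_pos: [540.4, -294.0, 142.1] wrist_force: [-0.1, -0.6, -1.4] gripper_force: 59.5 
tcp_pos: [540.8, -294.1, 138.7] wrist_force: [-1.1, 0.2, 2.7] gripper_force: 60.1 
tcp_pos: [540.5, -294.5, 136.5] wrist_force: [-7.6, -0.3, 14.7] gripper_force: 62.5 
side 0.76 [359.0, 215.0, 407.0, 299.0] 584
top 0.67 [413.0, 184.0, 422.0, 208.0] 239
```

```bash
cat > ext.py <<'E'
from sil import *
def extents(m):
    ys,xs=np.where(m);i=ys>=ys.max()-1
    return np.array([xs.min(),xs[i].mean(),ys.max()+1,ys.min(),xs.max()+1])
def fitx(m,yaw=.247,base=(536,-294)):
    e=extents(m)
    def model(p):
        H=pip([base[0]+np.cos(yaw)*p[0],base[1]+np.sin(yaw)*p[0],p[1]],0,0,p[2],yaw)
        uv=np.vstack([proj("side",H(q)) for q in PARTS]);t=proj("side",H([-128,0,0]))[0]
        return np.array([uv[:,0].min(),t[0],uv[:,1].max(),uv[:,1].min(),uv[:,0].max()])
    from scipy.optimize import least_squares
    r=least_squares(lambda p:model(p)-e,[5,130,.75],diff_step=1e-3)
    print("local x,z,pitch",r.x.round(2),"res",r.fun.round(1));return r.x
E
python3 -c "
from ext import *
fitx(np.load('m2.npz')['side']);x=fitx(np.load('m1.npz')['side'])"
```

```text
local x,z,pitch [ 17.43 122.69   0.78] res [-0.6  0.5  1.9 -1.4  1.2]
local x,z,pitch [-51.48  77.87   0.74] res [-0.3  0.4  1.7 -1.3  0.9]
```

```bash
python3 -m creep '[0,0,-2,0,4,0,0,0,0,0,2,0,0,0,2,0,0,0,2,0]' 0 30 |grep -E "pos|force"|tr '\n' ' ';echo;python3 -m creep '[0,0,2,0,0,0,0,0]'  |grep -E "pos|force"|tr '\n' ' ';python3 - <<'E'
from ext import *
m=grab();np.savez("m3.npz",**m);fitx(m["side"])
E
```

```text
tcp_pos: [536.4, -295.1, 131.9] wrist_force: [-13.2, 5.8, 36.4] gripper_force: 65.4 
tcp_pos: [536.4, -295.1, 131.9] wrist_force: [-14.1, 3.0, 31.8] gripper_force: 64.9 side 0.87 [356.0, 219.0, 406.0, 302.0] 508
top 0.76 [414.0, 186.0, 424.0, 213.0] 225
local x,z,pitch [ 11.62 116.17   0.82] res [-0.5  0.7  3.1 -2.4  1.4]
```

```bash
python3 -m creep '[0,0,-2,0,0,0,-1,0,0,0,0,0]' 0 20 |grep -E "pos|force|gap"|tr '\n' ' ';echo;python3 -m creep '[0,0,0,0,0,0,0,0,0,0,0,0]' 0.37 20 |grep -E "pos|force|gap"|tr '\n' ' ';python3 - <<'E'
from ext import *
m=grab();fitx(m["side"]);m=grab();fitx(m["side"])
E
```

```text
tcp_pos: [536.3, -295.1, 132.1] wrist_force: [-7.2, -0.6, 11.0] finger_gap: 0.336 gripper_force: 62.4 
tcp_pos: [536.9, -294.8, 130.9] wrist_force: [-0.7, -0.9, -0.4] finger_gap: 0.374 gripper_force: 0.0 side 0.95 [356.0, 222.0, 406.0, 306.0] 611
top 0.45 [413.0, 186.0, 425.0, 208.0] 189
local x,z,pitch [  8.24 108.53   0.81] res [-0.5  0.7  3.  -2.2  1.5]
side 0.74 [355.0, 224.0, 406.0, 307.0] 541
side 0.44 [437.0, 355.0, 456.0, 383.0] 532
top 0.73 [412.0, 188.0, 424.0, 209.0] 189
local x,z,pitch [ 11.83 105.81   0.76] res [-0.7  0.4  3.8 -2.8  2.5]
```

```bash
python3 -m creep '[0,0,0,0,0,0,0,0,0,0,0,0,0,0,0,0]' |grep -E "pos|force|gap"|tr '\n' ' ';python3 - <<'E'
from ext import *
for i in(1,2): m=grab();fitx(m["side"])
print(env.get_obs()["time_s"])
E
```

```text
tcp_pos: [536.8, -294.9, 131.3] wrist_force: [-0.3, 0.7, 0.1] finger_gap: 0.37 gripper_force: 0.0 side 0.83 [356.0, 222.0, 404.0, 306.0] 610
top 0.53 [414.0, 189.0, 425.0, 209.0] 183
local x,z,pitch [  6.24 108.74   0.79] res [-0.3  0.4  2.4 -1.8  1.3]
side 0.64 [356.0, 223.0, 404.0, 305.0] 485
top 0.77 [413.0, 188.0, 424.0, 209.0] 187
top 0.22 [165.0, 242.0, 205.0, 270.0] 817
local x,z,pitch [  9.44 105.86   0.8 ] res [-0.5  0.7  3.4 -2.6  1.7]
17.6333
```

```bash
python3 -m creep '[0,0,0,0,0,0,0,0,0,0,0,0,0,0,0,0,0,0,0,0]' 0.6 |grep -E "pos|force|gap"|tr '\n' ' '; for i in 1 2; do python3 -m creep '[0,0,-15,0,0,0,-30,0,0,0,-30,0,0,0,0,0]' >/dev/null; done; for i in 1 2; do python3 -m creep '[0,40,0,0,0,40,0,0,0,40,0,0,0,30,0,0]' >/dev/null; done
python3 - <<'E'
from sil import *
m=grab();np.savez("m4.npz",**m);x=fit(m,[536,-293,125,.78],[8,5,8,.06],yaw=.247)
import plan
plan.plan(x[0]+54,x[1]+14,230,194.15)
b=env.snapshot("side")
cv2.imwrite("pics/g7.png",cv2.resize(b[200:320,330:450],None,fx=5,fy=5,interpolation=2))
E
```

```text
tcp_pos: [536.8, -294.9, 131.3] wrist_force: [0.5, -0.6, 0.3] finger_gap: 0.601 gripper_force: 0.0 side 0.72 [355.0, 218.0, 404.0, 306.0] 1117
top 0.74 [415.0, 187.0, 425.0, 242.0] 501
side IoU 0.91
top IoU 0.883
mid [ 535.2 -295.8  128.3] pitch/yaw [0.793]
t 19.58 tcp [463.3  -3.4 281.5] yaw -165.7 | turn(tool z) 0.1 then shift [ -54.  -300.7   51.8] q [-0.19  0.1  -0.05  1.42 -0.   -0.44] gap 0.598 F [ 0.1  0.  -0.2] g 0.0
```

The silhouettes from both cameras put pip_mid at (535,-296,128) with a pitch of 0.79, so it is seated and at rest. Next is the head grasp.

```bash
python3 -m creep '[-7,-37.5,0,0,-7,-37.5,0,0,-7,-37.5,0,0,-7,-37.5,0,0]' >/dev/null; python3 -m creep '[-7,-37.5,0,0,-7,-37.5,0,0,-7,-37.5,0,0,-7,-37.5,0,0,0,0,0,0]' >/dev/null; python3 plan.py 591.1 -281.7 168 194.15;python3 -m creep '[0,0,20,0,0,0,30,0,0,0,20,0,0,0,0,0,0,0,0,0]' >/dev/null;python3 plan.py 591.1 -281.7 168 194.15
```

```text
t 20.38 tcp [ 592.2 -289.1  277.4] yaw -166.2 | turn(tool z) -0.3 then shift [ -1.    7.3 109.4] q [-0.58  0.45  0.43  1.55 -0.   -0.82] gap 0.6 F [ 1.3  0.1 -0.7] g 0.0
t 20.8 tcp [ 590.4 -282.3  210.3] yaw -165.9 | turn(tool z) -0.1 then shift [-0.9  0.3 42.3] q [-0.57  0.45  0.26  1.38 -0.   -0.82] gap 0.602 F [ 1.  -0.7  0.3] g 0.0
```

```bash
python3 -m creep '[-1,0,15,0,0,0,15,0,0,0,12,0,0,0,0,0,0,0,0,0]' |grep -E "pos|force|gap"|tr '\n' ' '; python3 -m creep '[0,0,0,0,0,0,0,0,0,0,0,0,0,0,0,0,0,0,0,0]' 0 20 |grep -E "pos|force|gap"|tr '\n' ' ';python3 -m creep '[5,0,-5,0,8,0,-8,0,10,0,-10,0,10,0,-10,0,0,0,0,0]' |grep -E "pos|force|gap"|tr '\n' ' '; python3 -m creep '[10,0,-15,0,0,0,-25,0,0,0,-25,0,0,0,0,0]' |grep -E "pos|force|gap"|tr '\n' ' ';python3 - <<'E'
from sil import *
o=env.get_obs();g=o["tcp_pos"]+[0,0,19]
from ext import *
m=grab();np.savez("m5.npz",**m)
for p in(.79,1.1,1.57):
    H=pip(g,82,0,p,.247);uv=np.vstack([proj("side",H(q)) for q in PARTS]);print(p,uv.min(0).round(),uv.max(0).round())
E
```

```text
tcp_pos: [592.3, -281.6, 170.6] wrist_force: [1.0, -0.7, -0.2] finger_gap: 0.597 gripper_force: 0.0 tcp_pos: [592.6, -281.4, 171.1] wrist_force: [0.5, -1.0, 6.3] finger_gap: 0.347 gripper_force: 23.2 tcp_pos: [558.6, -290.0, 205.4] wrist_force: [0.1, -0.0, -1.6] finger_gap: 0.351 gripper_force: 22.2 tcp_pos: [550.9, -292.3, 272.5] wrist_force: [-0.1, -0.1, -1.9] finger_gap: 0.347 gripper_force: 22.2 side 0.98 [347.0, 191.0, 396.0, 288.0] 1250
top 0.73 [274.0, 250.0, 288.0, 262.0] 226
0.79 [347. 186.] [402. 286.]
1.1 [360. 187.] [401. 284.]
1.57 [375. 185.] [400. 269.]
```

At 20 N the pads hold the 45° pitch (the side extent matches 0.79), so gravity alone does not swing it. I'll try quick upward and backward starts with soft stops, held well clear of everything.

```bash
cat > see.py <<'E'
from sil import *
from scipy.optimize import minimize_scalar
import sys
yaw=float(sys.argv[1]) if len(sys.argv)>1 else .247
gx=float(sys.argv[2]) if len(sys.argv)>2 else 82
o=env.get_obs();g=o["tcp_pos"]+[0,0,19];env.snapshot("side");r=env.cut_out("side","pipettor")
H0=pip(g,gx,0,1,yaw)
r=[d for d in r if abs(np.mean(d["extent"][::2])-proj("side",H0([0,0,0]))[0][0])<40]
b=cv2.resize(r[0]["region"].astype(np.uint8),None,fx=K,fy=K,interpolation=0)
def c(p):
    m=mask("side",pip(g,gx,0,p,yaw));return -(m&b).sum()/(m|b).sum()
ps=np.arange(.5,2.,.03);v=[c(p) for p in ps];i=int(np.argmin(v));print("t",round(o["time_s"],2),"tcp",o["tcp_pos"].round(),"grip",o["gripper_force"],"pitch",ps[i].round(2),"IoU",round(-v[i],2),"ext",np.round(r[0]["extent"]))
E
python3 see.py; python3 -m creep '[29,0,-29,0,16,0,-16,0,8,0,-8,0,3,0,-3,0,0,0,0,0]' >/dev/null; python3 see.py;  python3 -m creep '[-4,0,4,0,-12,0,12,0,-14,0,14,0,-14,0,14,0,-12,0,12,0]' >/dev/null;python3 -m creep '[29,0,-29,0,16,0,-16,0,8,0,-8,0,3,0,-3,0,0,0,0,0]' >/dev/null; python3 see.py
```

```text
t 22.68 tcp [ 550. -291.  266.] grip 22.19613790512085 pitch 0.5 IoU -630097830089819.0 ext [347. 194. 394. 291.]
t 23.2 tcp [ 496. -305.  323.] grip 22.324614822864532 pitch 0.5 IoU -515185836834875.1 ext [340. 184. 387. 286.]
t 24.13 tcp [ 496. -305.  323.] grip 22.445834577083588 pitch 0.5 IoU -501570071067201.6 ext [351. 182. 386. 281.]see.py:11: RuntimeWarning: overflow encountered in scalar negative
  m=mask("side",pip(g,gx,0,p,yaw));return -(m&b).sum()/(m|b).sum()
see.py:11: RuntimeWarning: overflow encountered in scalar negative
  m=mask("side",pip(g,gx,0,p,yaw));return -(m&b).sum()/(m|b).sum()
see.py:11: RuntimeWarning: overflow encountered in scalar negative
  m=mask("side",pip(g,gx,0,p,yaw));return -(m&b).sum()/(m|b).sum()
```

It works: the silhouette narrowed from 47 to 35 px. I'll repeat.

```bash
sed -i 's/return -(m&b).sum()\/(m|b).sum()/return -float((m\&b).sum())\/float((m|b).sum())/' see.py; python3 see.py; python3 -m creep '[-4,0,4,0,-12,0,12,0,-14,0,14,0,-14,0,14,0,-12,0,12,0]' >/dev/null;python3 -m creep '[29,0,-29,0,16,0,-16,0,8,0,-8,0,3,0,-3,0,0,0,0,0]' >/dev/null; python3 see.py
```

```text
t 24.23 tcp [ 497. -305.  322.] grip 22.446304857730865 pitch 1.19 IoU 0.8 ext [351. 180. 385. 282.]
t 25.17 tcp [ 496. -305.  323.] grip 22.50325173139572 pitch 1.34 IoU 0.75 ext [357. 182. 387. 276.]
```

```bash
python3 -m creep '[-4,0,2,0,-14,0,4,0,-18,0,6,0,-18,0,6,0,-16,0,6,0]' >/dev/null;python3 -m creep '[39,0,-14,0,18,0,-6,0,8,0,-3,0,3,0,-1,0,0,0,0,0]' >/dev/null; python3 see.py
```

```text
t 26.1 tcp [ 498. -305.  324.] grip 22.422687113285065 pitch 1.46 IoU 0.74 ext [364. 181. 390. 271.]
```

Pitch is now about 1.46, so it is held upright. Next I'll carry it to the far side of the rack.

```bash
python3 -m creep '[0,0,0,6,0,0,0,6,0,0,0,0]' 0 40 | grep -E "force|gap" | tr '\n' ' '; python3 plan.py 605 296 310 181.9
```

```text
wrist_force: [0.0, 0.2, -2.0] finger_gap: 0.345 gripper_force: 44.6 t 26.45 tcp [ 498.6 -304.4  322.8] yaw -178.1 | turn(tool z) 0.0 then shift [-126.2  596.5   13. ] q [-0.69  0.31  0.33  1.59  0.   -0.73] gap 0.345 F [ 0.   0.2 -2. ] g 44.6
```

```bash
python3 -m creep '[-2,10,0,0,-5,20,0,0,-7,30,0,0,-7,30,0,0,-7,30,0,0]' >/dev/null; for i in 1 2; do python3 -m creep '[-7,33,0,0,-7,33,0,0,-7,33,0,0,-7,33,0,0,-7,33,0,0]' >/dev/null;done;  python3 -m creep '[-6,33,0,0,-6,30,0,0,-5,25,0,0,-4,20,0,0,-3,12,0,0]' >/dev/null; python3 -m creep '[0,0,0,0,0,0,0,0]' >/dev/null; python3 plan.py 605 296 310 181.9; python3 see.py 0.033
```

```text
t 28.28 tcp [598.1 270.2 322.8] yaw -177.7 | turn(tool z) 0.4 then shift [-7.7 25.6 12.8] q [ 0.3   0.46  0.55  1.67 -0.    0.26] gap 0.346 F [ 0.3 -0.1 -2.4] g 44.6
t 28.28 tcp [598. 270. 323.] grip 44.629443883895874 pitch 1.49 IoU 0.62 ext [264. 100. 286. 160.]
```

```bash
cat > fine.py <<'E'
from sil import *
import sys
def fine(yaw=.035,n=2,d0=25,x0=(80,0,1.47)):
    o=env.get_obs();g=o["tcp_pos"]+[0,0,19];acc=np.zeros((400,640))
    k=0
    for i in range(n):
        env.snapshot("side")
        for d in env.cut_out("side","pipettor")[:3]:
            if abs(np.mean(d["extent"][::2])-proj("side",g)[0][0])<30: acc+=d["region"];k+=1;break
    b=cv2.resize((acc>k/2-.01).astype(np.uint8),None,fx=K,fy=K,interpolation=0)
    row=int(K*proj("side",g-[0,0,d0])[0][1]);b[:row]=0
    def c(p):
        m=mask("side",pip(g,p[0],p[1],p[2],yaw));m[:row]=0;return -float((m&b).sum())/float((m|b).sum())
    x0=np.array(x0,float)
    for sc in(1,.4):
        r=minimize(c,x0,method="Nelder-Mead",options=dict(initial_simplex=np.vstack([x0,x0+[6*sc,0,0],x0+[0,6*sc,0],x0+[0,0,.1*sc]]),maxiter=200,xatol=.02,fatol=1e-4));x0=r.x
    H=pip(g,*x0,yaw);h=H([32,0,20.5])
    R_,t=frame(.033,[542,293.7,185]);l=R_.T@(h-t)
    print("tcp",o["tcp_pos"].round(1),"gx gz pitch",x0.round(2),"IoU",round(-r.fun,2),"hook world",h.round(1),"hook rel rail",l.round(1),"mid rel",(R_.T@(H([0,0,0])-t)).round(1),"tip z",H([-128,0,2])[2].round(1))
    return x0
if __name__=="__main__":fine()
E
python3 fine.py; python3 fine.py
```

```text
tcp [598.2 268.9 323.3] gx gz pitch [86.72  7.36  1.42] IoU 0.88 hook world [577.1 268.2 290.2] hook rel rail [ 34.2 -26.7 105.2] mid rel [ 49.7 -26.6  70.5] tip z 129.3
tcp [598.4 268.6 323.7] gx gz pitch [85.83  6.23  1.42] IoU 0.91 hook world [576.4 267.9 291.5] hook rel rail [ 33.5 -27.  106.5] mid rel [ 49.1 -26.9  71.9] tip z 130.5
```

```bash
python3 -m creep '[0,15,8,0,0,10,16,0,0,0,20,0,0,0,18,0,0,0,10,0]' >/dev/null; python3 -m creep '[0,0,6,0,0,0,0,0,0,0,0,0]' 0 25 | grep force| tr '\n' ' '; python3 fine.py; python3 -m creep '[5,0,0,0,5,0,0,0,5,0,0,0,4,0,0,0,4,0,0,0]' 0 25 | grep -E "force|pos"| tr '\n' ' '; python3 fine.py
```

```text
wrist_force: [0.1, 0.5, -1.6] gripper_force: 44.6 tcp [597.4 294.8 245.5] gx gz pitch [81.7   8.83  1.43] IoU 0.76 hook world [578.9 294.1 216.9] hook rel rail [36.9 -0.8 31.9] mid rel [52.7 -0.8 -2.6] tip z 55.9
tcp_pos: [573.8, 293.7, 245.5] wrist_force: [-0.3, 0.6, -2.5] gripper_force: 44.6 tcp [573.8 293.7 245.5] gx gz pitch [80.88  0.54  1.54] IoU 0.6 hook world [552.3 292.9 216.3] hook rel rail [10.3 -1.1 31.3] mid rel [29.7 -1.1 -1.3] tip z 55.8
```

```bash
for i in 1 2 ; do python3 -m creep '[2,0,0,0,2,0,0,0,2,0,0,0,0,0,0,0]' 0 25 | grep -E "wrist|pos"| tr '\n' ' '; done
python3 - <<'E'
from fine import *
fine(x0=(83,5,1.5))
a=env.snapshot("side");b=env.snapshot("top")
T=lambda im,x,y,w,h,k:cv2.resize(im[y:y+h,x:x+w],None,fx=k,fy=k,interpolation=cv2.INTER_CUBIC)
cv2.imwrite("pics/g8.png",np.hstack([T(a,225,90,80,120,5),T(b,190,150,80,120,5)]))
E
```

```text
tcp_pos: [568.1, 293.4, 245.3] wrist_force: [-0.4, -0.6, -2.7] tcp_pos: [562.7, 293.2, 245.8] wrist_force: [3.6, -0.1, -0.5] tcp [562.7 293.2 245.8] gx gz pitch [76.46 -1.75  1.65] IoU 0.63 hook world [544.  292.6 218.8] hook rel rail [ 1.9 -1.2 33.8] mid rel [24.8 -1.1  3.4] tip z 60.7
```

View pics/g8.png

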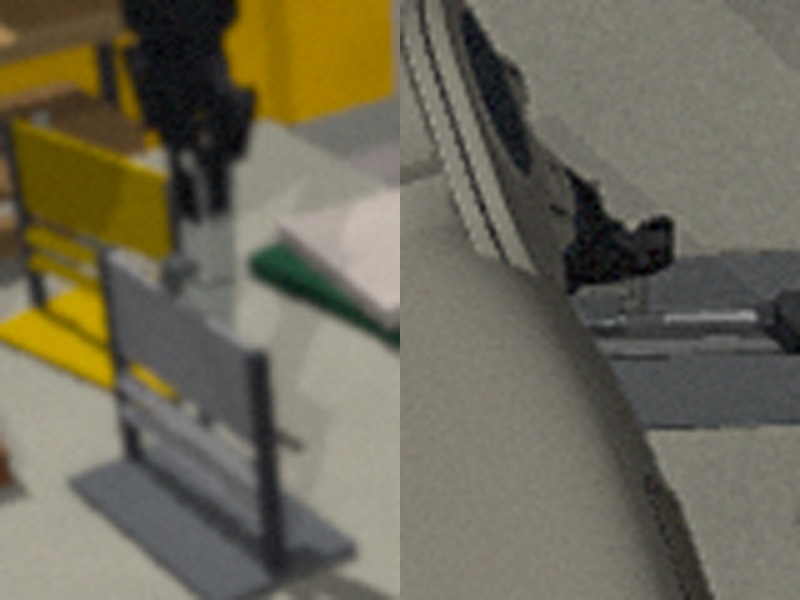

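The side view (tile 178,270) shows the hook just above and over the rail (tile 178,295), with the handle behind the panel. I'll nudge 2 mm and lower.

```bash
python3 -m creep '[2,0,0,0,0,0,5,0,0,0,5,0,0,0,5,0,0,0,0,0]' 0 25 | grep -E "wrist|pos"| tr '\n' ' '; for i in 1 2 3 ; do python3 -m creep '[0,0,2,0,0,0,2,0,0,0,0,0]' | grep -E "wrist|pos"| tr '\n' ' ';echo; done
```

```text
tcp_pos: [559.9, 293.0, 228.6] wrist_force: [3.4, 1.0, -5.0] tcp_pos: [560.1, 293.1, 225.7] wrist_force: [3.5, -0.1, -3.9] 
tcp_pos: [560.2, 293.1, 221.9] wrist_force: [1.0, 1.1, -3.7] 
tcp_pos: [560.5, 293.2, 221.4] wrist_force: [-2.4, -1.6, 18.8]
```

Run:
```python
from fine import *
fine(x0=(83,5,1.5));fine(x0=(83,5,1.5))
# tip: lowest mask pixel -> height assuming it lies at rack +20 plane
for i in range(2):
    env.snapshot("side");d=env.cut_out("side","pipettor")
    for e in d[:2]:
        ys,xs=np.where(e["region"]);j=ys>=ys.max()-1;print(e["confidence"],np.round(e["extent"]),xs[j].mean(),ys.max())
for z in(25,43):print("tip expected",z,proj("side",[542+18.5,293.7,z])[0].round(1), "head top",proj("side",[562,293,z+235])[0].round(1))
```

```text
tcp [560.5 293.2 221.4] gx gz pitch [79.72  1.12  1.63] IoU 0.41 hook world [543.8 292.6 191.7] hook rel rail [ 1.8 -1.2  6.7] mid rel [ 24.   -1.1 -24.1] tip z 33.0
tcp [560.5 293.2 221.4] gx gz pitch [77.09 -2.69  1.71] IoU 0.47 hook world [543.9 292.6 192.5] hook rel rail [ 1.9 -1.2  7.5] mid rel [ 26.7  -1.1 -21.3] tip z 36.7
0.69 [255. 132. 269. 176.] 266.0 175
0.65 [257. 130. 273. 158.] 264.2142857142857 155
tip expected 25 [269.6 187.3] head top [263.8 128. ]
tip expected 43 [269.2 183.2] head top [263.3 122.9]
```

```bash
python3 -m creep '[0,0,-1.5,0,0,0,0,0]' | grep -E "wrist|pos"| tr '\n' ' '; python3 -m creep '[0,0,0,0,0,0,0,0,0,0,0,0]' 0.38 20 | grep -E "wrist|pos|gap"| tr '\n' ' '
python3 - <<'E'
from fine import *
for i in range(3):
    env.snapshot("side");d=env.cut_out("side","pipettor");print([(round(e["confidence"],2),np.round(e["extent"]).tolist()) for e in d[:2]])
E
```

```text
tcp_pos: [560.5, 293.2, 221.5] wrist_force: [-1.1, -1.4, 12.3] tcp_pos: [560.0, 293.1, 219.4] wrist_force: [-0.4, 0.5, 0.6] finger_gap: 0.377 [(0.79, [256.0, 129.0, 272.0, 156.0])]
[(0.6, [256.0, 132.0, 273.0, 158.0])]
[(0.67, [258.0, 133.0, 272.0, 154.0])]
```

```bash
python3 -m creep '[0,0,0,0,0,0,0,0,0,0,0,0,0,0,0,0]' 0.65 20 | grep -E "wrist|pos|gap"| tr '\n' ' '; python3 -m creep '[0,0,-5,0,0,0,-15,0,0,0,-30,0,0,0,-30,0,0,0,-30,0]' | grep -E "wrist|pos"| tr '\n' ' ';python3 -m creep '[0,-20,-20,0,0,-35,0,0,0,-35,0,0,0,-35,0,0,0,-35,0,0]' >/dev/null; python3 -m creep '[0,-35,0,0,0,-35,0,0,0,-20,0,0,0,0,0,0]'>/dev/null
python3 - <<'E'
from sil import *
m=grab();np.savez("m6.npz",**m)
big={c:b.astype(np.uint8) for c,b in m.items()}
for c,b in m.items():
    ys,xs=np.where(b);print(c,xs.min(),xs.max(),ys.min(),ys.max())
for dz in(0,18):
    H=pip(np.array([542+20.5,293.7,153+dz]),0,0,1.571,.033)
    for c in m:
        k=np.where(cv2.resize(mask(c,H),None,fx=1/K,fy=1/K,interpolation=0));print(dz,c,k[1].min(),k[1].max(),k[0].min(),k[0].max())
    for c in m:print("head top z13 corners",proj(c,H([(107,-15,13),(107,15,13),(107,-15,-13),(107,15,-13),(38,-11,33),(38,11,33)])).round(1).tolist())
E
```

```text
tcp_pos: [560.4, 293.1, 219.8] wrist_force: [-0.1, -0.3, -1.0] finger_gap: 0.649 tcp_pos: [560.0, 293.0, 331.5] wrist_force: [0.2, 0.7, -0.6] side 0.56 [254.0, 127.0, 275.0, 157.0] 338
top 0.83 [221.0, 195.0, 240.0, 215.0] 261
side 257 272 125 155
top 222 240 196 216
0 side 257 273 126 188
0 top 221 241 199 218
head top z13 corners [[262.9, 130.4], [258.2, 127.6], [269.6, 128.2], [264.8, 125.5], [259.3, 150.5], [255.9, 148.3]]
head top z13 corners [[231.0, 207.2], [220.6, 207.6], [231.0, 198.3], [220.6, 198.7], [234.3, 216.7], [227.1, 217.0]]
18 side 256 273 122 184
18 top 220 240 198 217
head top z13 corners [[262.4, 125.3], [257.6, 122.5], [269.1, 123.2], [264.3, 120.5], [258.7, 145.7], [255.3, 143.5]]
head top z13 corners [[229.7, 206.4], [219.2, 206.7], [229.7, 197.4], [219.2, 197.7], [233.1, 216.1], [225.8, 216.3]]
```

The measured silhouette matches the hung pose in both cameras: side top row 125 against a predicted 126, not the 122 it would show if perched on the lip. I'll hand in.

```bash
python3 -c "
from workcell import env
o=env.get_obs();print(o['time_s'],o['tcp_pos'],o['gripper_force']);print(env.job_done())"
```

```text
35.4167 [569.84128897  43.9498443  350.07504449] 0.0
the job is handed in; nothing more can be done
None
```

I handed the job in at 35.4 s with the pipettor hanging by its hook on the grey rack's rail, handle on the side away from the robot; on my first release it slid about 60 mm down past the rest's ledge until its tip met the bench, so I re-seated it and can't rule out that this counted as a drop, and no verdict was returned.

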